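Unclip the loaded tube carrier from the mixer rail and lock it in the transport tray

TASK

Unclip the carrier with the four capped tubes from the mixer's rail: tip its handle side up over the sprung catch, then unhook its front lip. Set it down flat in the grey transport tray, handle plate on the tray's side away from the robot, and then swing the tray's hold-down arm over it until it rests fully in its catch. Do not drop the carrier, leave the empty one clipped where it is, and do not push the bench timer out of its place.

Things in the scene. Friction and masses are not known exactly. Their poses are not given: they have to be found in the camera images.
- mixer: White tube mixer, fixed, 360 mm long along its y, x -45 to +125 mm; origin on the bench under the middle of its rail, x away from the robot. End housings 40 mm thick, 115 mm high. T-shaped aluminium rail along y: flange x -22 to +22 mm, 5 mm thick, upper face at z 85 mm; web 24 mm wide. Low corrugated bed behind (+x), under 60 mm high. Two carrier stations, at y -75 and +75 mm.
- carrier: Loaded carrier: white, with four purple-capped tubes, 0.2 to 0.45 kg, on either station. Origin: centre of its underside, on the rail's mid-line; clipped on, it is at z 71.5 mm, axes as the mixer's. Own frame, mm: plate x -34..38, y -55..55, z 13.5..21.5 (lies on the flange); tube block x -34..-8, y -50..50, top z 48; caps 16 wide in the row x -21, top z 92.
- carrier_handle (a point): Grip point on the loaded carrier's handle, an upright plate along its y, to be pinched from above: x 24..34 (10 mm thick), y -30..30, z 21.5..88 mm in the carrier's frame; this point is at x 29, y 0, z 68 mm. Between handle and tube block 32 mm are free.
- carrier_lip (a point): Loaded carrier's fixed lip (carrier x -21, y 0, z 4.5 mm), on its front (-x) skirt: reaches from x -25 to -18 mm under the rail flange, 4 mm below it, so the carrier cannot come straight up. Once its rear is tipped up, draw the carrier 10 to 20 mm towards its -x to free the lip, then lift.
- carrier_pivot (a point): Point of the loaded carrier (x -22, y 0, z 13.5 mm) that lies on the flange's front upper edge when clipped on. Tip the carrier about its y axis through here, handle side up, by 16 to 17 degrees: enough to pass the catch and clear the flange at the rear; beyond about 22 degrees the lip jams.
- carrier_ridge (a point): Ridge inside the loaded carrier's rear (+x) skirt (x 26.5, y 0, z 3.6 mm; 7 mm thick, along y). Clipped on, it sits below a sprung steel nose, 40 mm long, that stands 4 mm out of the flange's rear edge; 10 to 18 N upward on the handle makes the nose give way.
- spare: Empty carrier: same shape and frame as the loaded one but with bare holes and no tubes; clipped on the other station. To be left alone.
- tray: Grey tray fixed on the bench; origin on the bench. Floor 6 mm thick; inside x -39..43, y -61..61 mm; walls 18 mm high. The carrier belongs in it with origin over the tray's origin and axes along the tray's (handle on the +x side), underside then at z 6 mm. The arm's catch, a fork with 16 mm between its cheeks, 42 mm high, stands at x 8, y 72 mm; the arm's hinge at y -78 mm.
- latch (a joint): Hinge angle of the tray's steel hold-down arm, rad: 0 = lying level in its catch, across the carrier's plate between tube block and handle; grows as the arm swings up (1.57 upright) and over to the tray's -y. Stiff hinge: the arm stays where it is left. Starts open, 1.5 to 1.8.
- latch_hinge (a point): Hinge axis of the arm (runs along the tray's x), at tray x 8, y -78, z 34 mm.
- latch_tab (a point): Point on the arm 172 mm from its hinge axis, a place to pinch or push; the arm is 12 mm wide (in the tray's x), 8 mm thick and ends 188 mm from the axis. Closed, this point is at tray x 8, y 94, z 34 mm.
- timer: Bystander: bench timer, grey flat box 65 x 75 x 25 mm, beyond the tray; origin at the centre of its underside.
Not all that is in view belongs to the job. What is shaped like the carrier but black, green or orange is not meant.

How it is judged:
On the way, in this order (a step that is already met when the one before it is completed fails the run):
1. the loaded carrier is off the rail: more than 45 mm above its clipped height (z of carrier in the frame of mixer above 0.117 m), for 0.1 s.
2. the loaded carrier stands flat on the tray's floor, let go by the fingers (horizontal distance between carrier and tray below 0.012 m and z of carrier in the frame of tray between 0.002 and 0.011 m and angle between carrier's own z axis and vertical below 0.06 rad and contact force between the fingers and carrier below 0.2 N), for 0.2 s.
3. the hold-down arm is swung closed into its catch (horizontal distance between carrier and tray below 0.012 m and z of carrier in the frame of tray between 0.002 and 0.011 m and angle between carrier's own z axis and vertical below 0.06 rad and value of joint latch below 0.05 rad), for 0.2 s.
At the end, for the whole second after the job is handed in: Loaded carrier at rest flat on the tray floor (within 12 mm of the tray's centre, underside 2 to 11 mm above the bench, tilt under 0.06 rad), latch below 0.05 rad, empty carrier still clipped on the rail (moved under 12 mm) (all of step 3 and z of spare in the frame of mixer below 0.076 m and distance of spare from where it was at the start of the episode below 0.012 m and linear speed of carrier below 0.02 m/s); the robot touches nothing.
It fails at once if the loaded carrier is dropped (moves faster than 0.5 m/s while no finger touches it) (linear speed of carrier above 0.5 m/s and contact force between the fingers and carrier below 0.1 N).
It fails at once if the empty carrier is pulled off or moved more than 15 mm (distance of spare from where it was at the start of the episode above 0.015 m).
It fails at once if the bench timer is pushed more than 40 mm or turned over (distance of timer from where it was at the start of the episode above 0.04 m or angle between timer's own z axis and vertical above 0.4 rad).
It also fails if it takes over 61 s, if anything falls off the work surface, if the arm or the gripper's body presses on something with over 40 N, if the wrist force passes 120 N, or if a joint passes its speed limit or range.

ROBOT

A 6-joint arm with a two-finger parallel gripper is mounted at the origin on the work surface. World frame = base frame: x ahead of the robot, y to its left, z up, the work surface at z = 0. Lengths are in m, angles in rad, forces in N, time in s.
With the tool pointing down it reaches from about 0.425 to 0.95 m from the base axis. Payload 3.5 kg.
Tool frame: the origin (TCP) lies between the finger pads; the fingertips stand 14 mm ahead of it and the grasp point (between the pads) lies 5 mm behind it (ctrl.tip_extent is the distance from the TCP to the fingertips, in m); x points along the fingers, z is the direction in which the jaws open and shut, and the axes are right-handed (so a half turn about x gives the same grasp; the last joint's range is limited). The gripper opens to 85 mm and grips with 20 to 120 N. Pads are 22 mm wide; open, the fingers measure 114 mm over their backs; the gripper's body (76 mm by 85 mm) begins 54 mm behind the grasp point. The pads swing forward as they close: fully open they stand 13 mm farther back than shut.
Start: joints at [-1.293, 0.286, 1.577, -0, 1.279, -0.15], TCP at [0.28, -0.614, 0.245] pointing down, gripper open.
Joint ranges: [-2.77, 2.77], [-0.9, 2.22], [0.21, 2.48], [-1.53, 4.67], [0.24, 2.81], [-2.84, 2.84]. Speed limits (rad/s): [2.79, 2.79, 3.14, 3.14, 3.14, 3.14].

INTERFACE

Orientations are given as a unit quaternion [x, y, z, w].
In Python, from plant import ctrl gives the robot as it stands.
- The arm moves only by the tool move_arm, never from a script. Its argument "commands" is one flat list of numbers, 4 for each row, row after row: the shift along the tool's x, y, z in units of 25 mm (1.0 is 25 mm), then the turn about the tool's x in units of 5 degrees (1.0 is 5 degrees). A call has 1 to 20 rows; each row shifts and turns the commanded pose from where the row before left it, along the tool's axes as they then stand; what a row does not reach is not made up. A row lasts 1/8 s, in which the tool goes at most 62.5 mm and 10.7 degrees, less where a joint would pass 70% of its speed; a pose out of reach is approached as far as the arm can. A call is refused whole if a number of a shift passes 1 or a number of a turn 1, either way. A call with a gripper value outside its range is refused whole. "jaw" is the finger opening in mm, from 0 to 85.4, set as the call begins (left out, the last holds). The fingers move at their own pace and stop on an object; "force" is the grip in N (left out, the last holds). Time passes only in rows, so rows that do not move let the fingers close. It gives the time, the measured TCP pose, the force and the opening at its end, in the units of the state.
- ctrl.get_state(): the state, without advancing time (a new reading comes with each control period).
- ctrl.read_camera(name): name is "side" or "top"; returns the picture (384x512x3 uint8, red, green, blue); there is no depth.
- ctrl.get_calibration(name): a dict with "camera_matrix" (3x3 intrinsics, pixels), "camera_from_world" (4x4, takes a point from world to camera coordinates). Camera axes: x right, y down, z forward; pixel columns grow to the right and rows downward; lengths in m; the calibration is good to about 2 mm. A picture is of the moment at which its call begins. get_calibration takes no time and is no camera call.
- ctrl.sign_off(): hands the job in, once; it reports no verdict.
The state is a dict: "time": time; "qpos": joint angles; "dq": joint speeds; "joint_efforts": joint torques, N m; "eef_pos": TCP position; "tcp_rot": TCP orientation; "contact_force": force on the tool from outside, world axes, zero at the start; "wrist_torque": the same for the moment, N m; "opening": opening from 0.0 (shut) to 1.0 (fully open).
Only numpy, scipy, OpenCV 4.12 (cv2) and the standard library are available. Lean on these libraries where they do the work, as an engineer would, in place of code of your own. Each camera call takes 0.05 s, during which the arm holds its last target.

## Working session

There is one attempt and no reset: what is moved stays moved. The work goes in short steps, Python scripts to look and compute and a tool call to move; the robot and the scene stay as the last step left them, time stands still between calls to the robot, and variables do not carry over. Pictures are saved under pics/ and viewed, and the job is handed in when it is done.

Besides the shell and the picture viewer there is one more tool, called as name(argument=value, ...) on one line, values as JSON. move_arm: Moves the arm, as the interface text tells. Its arguments: {"type":"object","properties":{"commands":{"type":"array"},"jaw":{"type":"number"},"force":{"type":"number"}},"required":["commands"]}

```bash
ls; mkdir -p pics
cat > h.py <<'E'
import numpy as np,cv2
from plant import ctrl
def snap(n,f):
    im=ctrl.read_camera(n); cv2.imwrite(f,cv2.cvtColor(im,cv2.COLOR_RGB2BGR)); return im
def cal(n):
    c=ctrl.get_calibration(n); return np.array(c["camera_matrix"]),np.array(c["camera_from_world"])
def proj(n,p):
    K,T=cal(n); p=np.atleast_2d(p); q=(T[:3,:3]@p.T).T+T[:3,3]; u=(K@q.T).T; return u[:,:2]/u[:,2:]
def ray(n,uv):
    K,T=cal(n); d=T[:3,:3].T@np.linalg.inv(K)@np.array([uv[0],uv[1],1.]); return -T[:3,:3].T@T[:3,3],d/np.linalg.norm(d)
def onz(n,uv,z):
    o,d=ray(n,uv); return o+d*(z-o[2])/d[2]
def tri(a,b):
    A=np.zeros((3,3));r=np.zeros(3)
    for n,uv in (a,b):
        o,d=ray(n,uv);P=np.eye(3)-np.outer(d,d);A+=P;r+=P@o
    return np.linalg.solve(A,r)
E
python3 - <<'E'
from h import *
np.set_printoptions(precision=3,suppress=True)
for n in("side","top"):
    im=snap(n,f"pics/{n}0.png"); K,T=cal(n);print(n,K,-T[:3,:3].T@T[:3,3],T[:3,:3])
s=ctrl.get_state();print(s)
E
```

```text
pics
side [[482.084   0.    252.045]
 [  0.    482.084 201.269]
 [  0.      0.      1.   ]] [ 0.509 -1.254  0.918] [[ 0.999 -0.05  -0.01 ]
 [-0.034 -0.502 -0.864]
 [ 0.038  0.863 -0.503]]
top [[433.662   0.    253.384]
 [  0.    433.662 197.28 ]
 [  0.      0.      1.   ]] [0.375 0.089 1.225] [[ 0.026 -1.    -0.001]
 [-0.981 -0.026 -0.193]
 [ 0.193  0.006 -0.981]]
{'time': 0.1, 'qpos': array([-1.293,  0.287,  1.578, -0.   ,  1.279, -0.15 ]), 'dq': array([-0.001, -0.003, -0.003,  0.   ,  0.001,  0.002]), 'joint_efforts': array([ -0.001, -40.73 , -29.37 ,  -0.   ,   0.003,  -0.   ]), 'eef_pos': array([ 0.28 , -0.614,  0.244]), 'tcp_rot': array([ 0.383,  0.595, -0.382,  0.594]), 'contact_force': array([-0.034,  0.591, -0.381]), 'wrist_torque': array([ 0.009, -0.014, -0.039]), 'opening': 0.9962861762959544}
```

View pics/side0.png

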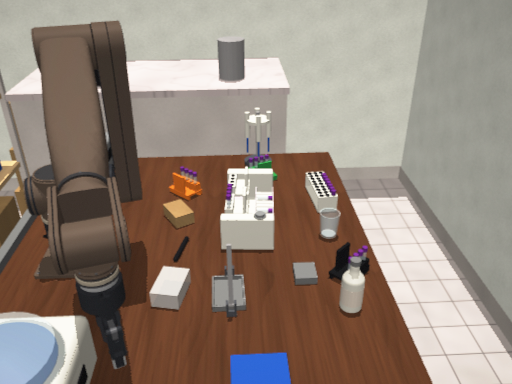

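View pics/top0.png

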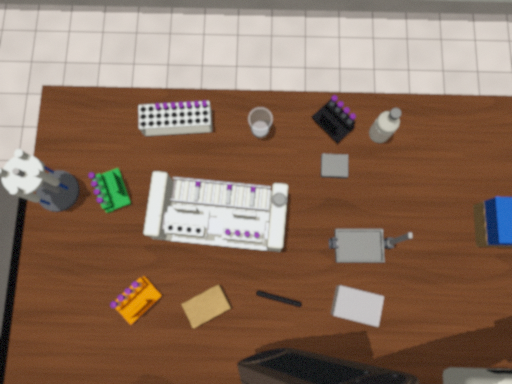

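The top view has +x up and +y left. Things with purple tops that could be taken for the carrier, by top pixel:
- the white carrier on the rail's right station at about (243,222), caps at (242,234)
- the empty white carrier at (185,222)
- the green one at (112,190)
- the orange one at (138,300)
- the black one at (335,118)
- the white rack at (176,117)
- tubes lying on the bed at about (228,187)

By the description it is the one at (243,222). I'll check that in a close crop.

Run:
```python
import cv2
a=cv2.imread('pics/top0.png');b=cv2.imread('pics/side0.png')
cv2.imwrite('pics/t_mix.png',cv2.resize(a[160:260,135:300],None,fx=4.8,fy=4.8,interpolation=cv2.INTER_CUBIC))
cv2.imwrite('pics/t_tray.png',cv2.resize(a[140:275,320:420],None,fx=4.4,fy=4.4,interpolation=cv2.INTER_CUBIC))
cv2.imwrite('pics/s_mix.png',cv2.resize(b[160:255,210:290],None,fx=6,fy=6,interpolation=cv2.INTER_CUBIC))
cv2.imwrite('pics/s_tray.png',cv2.resize(b[235:325,195:330],None,fx=5.5,fy=5.5,interpolation=cv2.INTER_CUBIC))
```

```text
(no output)
```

View pics/t_mix.png

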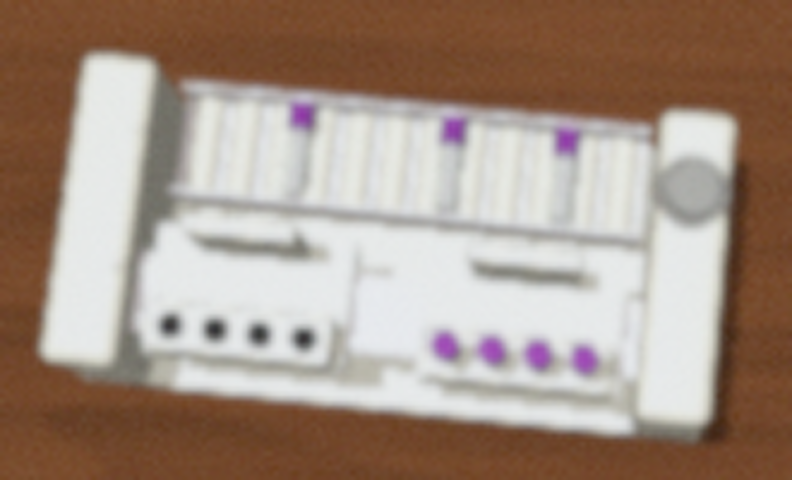

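View pics/t_tray.png

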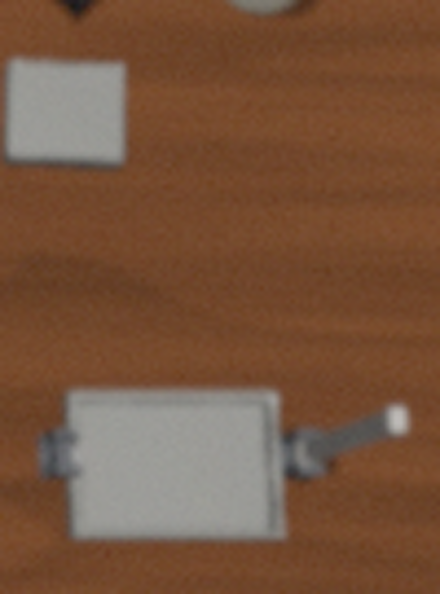

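View pics/s_mix.png

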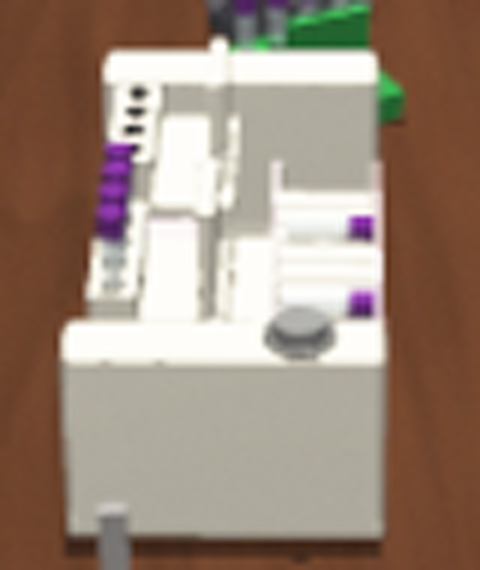

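View pics/s_tray.png

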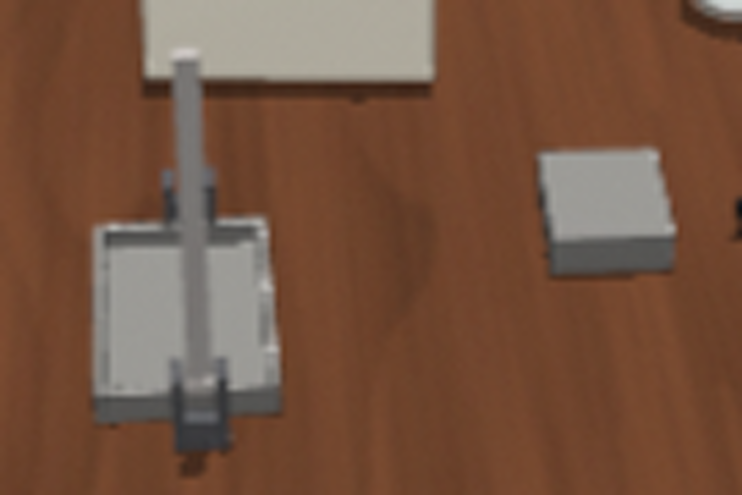

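The crop confirms it. The white carrier with four purple caps, at crop (445..585,350) or top pixels of about (228..257,234), is on the right station (mixer y -75). The empty one with bare holes is on the left. The tray is at top (360,246) with its catch at the left end (334,243), and its arm is open to the right with the tip at (410,235). The timer is at (334,165).

```bash
cat > m.py <<'E'
from h import *
np.set_printoptions(precision=4,suppress=True)
a=cv2.imread('pics/top0.png');hsv=cv2.cvtColor(a,cv2.COLOR_BGR2HSV)
def blobs(m,off,mn):
    n,l,s,c=cv2.connectedComponentsWithStats(m.astype(np.uint8)); return [(c[i]+off,s[i]) for i in range(1,n) if s[i,4]>=mn]
# caps
pm=(hsv[...,0]>125)&(hsv[...,0]<160)&(hsv[...,1]>90)
sub=pm[225:245,220:265]
caps=sorted([b[0] for b in blobs(sub,(220,225),5)],key=lambda p:p[0])
print('caps',caps); C=np.array([onz('top',c,.1635) for c in caps]);print(C)
# holes
g=a.max(2); sub=(g[218:240,160:210]<120)
hol=sorted([b[0] for b in blobs(sub,(160,218),3)],key=lambda p:p[0]);print('holes',hol)
H=np.array([onz('top',c,.1195) for c in hol]);print(H)
# mixer top housings corners via crop coordinates
for nm,p in dict(LbL=(83,55),LbR=(157,60),LfL=(42,358),LfR=(115,362),RbL=(663,113),RbR=(735,120),RfL=(640,420),RfR=(710,430)).items():
    uv=(135+p[0]/4.8,160+p[1]/4.8);print(nm,onz('top',uv,.115)[:2])
for nm,p in dict(bl=(66,391),br=(279,391),fl=(70,537),fr=(287,537)).items():
    uv=(320+p[0]/4.4,140+p[1]/4.4);print(nm,onz('top',uv,.018)[:2])
for nm,p in dict(bl=(146,222-6)).items(): pass
for nm,p in dict(timer_bl=(8,62),br=(126,62),fl=(8,160),fr=(124,162)).items():
    uv=(320+p[0]/4.4,140+p[1]/4.4);print(nm,onz('top',uv,.025)[:2])
E
python3 m.py
```

```text
caps [array([227.4, 231.6]), array([237. , 232.5]), array([246.7143, 233.5   ]), array([256.3846, 234.3846])]
[[0.4966 0.1565 0.1635]
 [0.495  0.1328 0.1635]
 [0.4931 0.1089 0.1635]
 [0.4916 0.0851 0.1635]]
holes [array([162.1176, 233.6471]), array([170.125, 227.125]), array([179.3333, 228.1111]), array([188.6667, 229.1111]), array([198., 230.])]
[[0.492  0.326  0.1195]
 [0.5093 0.3066 0.1195]
 [0.5073 0.2828 0.1195]
 [0.5054 0.2588 0.1195]
 [0.5037 0.2347 0.1195]]
LbL [0.6562 0.3639]
LbR [0.6544 0.323 ]
LfL [0.4888 0.3739]
LfR [0.4877 0.3348]
RbL [0.6318 0.0444]
RbR [0.6289 0.005 ]
RfL [0.4642 0.0537]
RfR [0.4599 0.0164]
bl [ 0.5288 -0.1348]
br [ 0.5324 -0.2701]
fl [ 0.4369 -0.1363]
fr [ 0.4405 -0.2722]
timer_bl [ 0.7432 -0.0977]
br [ 0.7452 -0.1749]
fl [ 0.6773 -0.0975]
fr [ 0.6779 -0.1725]
```

Run:
```python
from h import *
np.set_printoptions(precision=4,suppress=True)
for nm,p in dict(fl=(95,397),fr=(281,391),bl=(95,223),br=(267,217)).items():
    print('tray',nm,onz('side',(195+p[0]/5.5,235+p[1]/5.5),.018)[:2])
for nm,p in dict(fl=(63,363),fr=(385,363),BL=(106,52),BR=(378,52)).items():
    print('mix',nm,onz('side',(210+p[0]/6,160+p[1]/6),.115)[:2])
print('side hinge/arm tip: ')
# arm tip triangulate top (397,420) crop t_tray; side (186,52) crop s_tray
print(tri(('top',(320+397/4.4,140+420/4.4)),('side',(195+187/5.5,235+55/5.5))))
# catch in top crop: (60,455); hinge (305,452)
print(onz('top',(320+58/4.4,140+455/4.4),.042),onz('top',(320+300/4.4,140+452/4.4),.038))
# caps side
b=cv2.imread('pics/side0.png');h=cv2.cvtColor(b,cv2.COLOR_BGR2HSV)
m=(h[...,0]>125)&(h[...,0]<160)&(h[...,1]>90)
ys,xs=np.nonzero(m[180:205,222:236]);print(xs.min()+222,xs.max()+222,ys.min()+180,ys.max()+180)
th=np.radians(-4.73);o=np.array([.5212,.194,0]);R=np.array([[np.cos(th),-np.sin(th),0],[np.sin(th),np.cos(th),0],[0,0,1]])
for y in(-111,-87,-63,-39): print(proj('side',o+R@np.array([-.021,y/1e3,.1635])), proj('top',o+R@np.array([-.021,y/1e3,.1635])))
# handle corners top z=.1595
P=[o+R@np.array([x/1e3,-.075+y/1e3,.1595]) for x in(24,34) for y in(-30,30)]
print((proj('top',P)-[135,160])*4.8,(proj('side',P)-[210,160])*6)
```

```text
tray fl [ 0.4422 -0.2693]
tray fr [ 0.5334 -0.2706]
tray bl [ 0.4393 -0.1348]
tray br [ 0.5312 -0.1354]
mix fl [0.4667 0.0122]
mix fr [0.6327 0.0013]
mix BL [0.4911 0.3727]
mix BR [0.6606 0.3608]
side hinge/arm tip: 
[ 0.4931 -0.2711  0.2217]
[ 0.4858 -0.125   0.042 ] [ 0.492 -0.276  0.038]
226 232 184 199
[[227.6817 195.0815]] [[256.389  234.5699]]
[[228.2488 191.4202]] [[246.6697 233.5107]]
[[228.801  187.8552]] [[236.9599 232.4526]]
[[229.3389 184.3827]] [[227.2596 231.3955]]
[[580.4262 271.2459]
 [465.256  258.7996]
 [582.5014 252.262 ]
 [467.5337 239.8607]] [[191.5219 212.096 ]
 [197.0521 158.393 ]
 [210.279  212.2327]
 [215.1999 158.5141]]
```

Run:
```python
import cv2
a=cv2.imread('pics/top0.png')
c=cv2.resize(a[200:245,205:285],None,fx=10,fy=10,interpolation=cv2.INTER_CUBIC)
c=cv2.convertScaleAbs(c,alpha=2.2,beta=-290)
cv2.imwrite('pics/c1.png',c)
b=cv2.imread('pics/side0.png')
c=cv2.resize(b[165:220,220:275],None,fx=10,fy=10,interpolation=cv2.INTER_CUBIC)
c=cv2.convertScaleAbs(c,alpha=2.2,beta=-290)
cv2.imwrite('pics/c2.png',c)
```

```text
(no output)
```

View pics/c1.png

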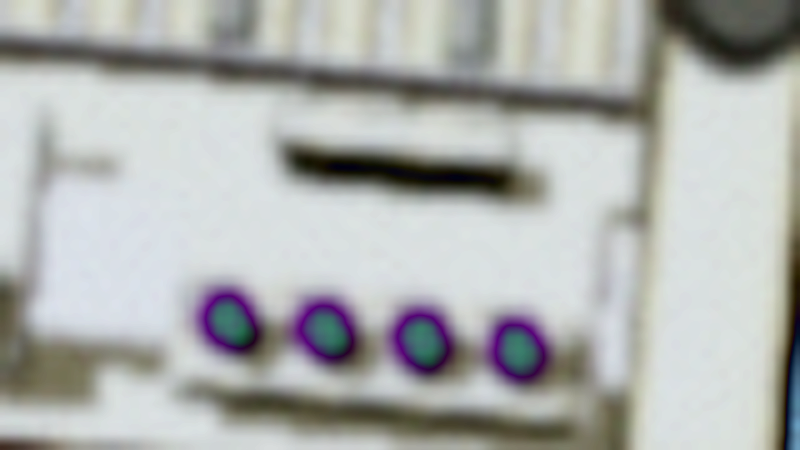

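View pics/c2.png

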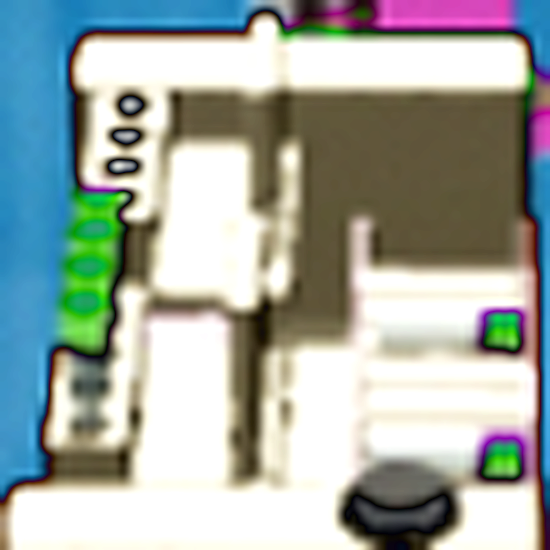

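```bash
cat > g.py <<'E'
from h import *
from scipy.spatial.transform import Rotation as Rn
np.set_printoptions(precision=4,suppress=True)
th=np.radians(-4.73);OM=np.array([.5212,.194,0]);RM=Rn.from_euler('z',th).as_matrix()
tt=np.radians(1.25);OT=np.array([.4836,-.2029,0]);RT=Rn.from_euler('z',tt).as_matrix()
OC=OM+RM@np.array([0,-.075,.0715])
def todo(p,s=None):
    "shift in tool units to take TCP to p"
    s=s or ctrl.get_state(); R=Rn.from_quat(s['tcp_rot']).as_matrix(); return R.T@(np.array(p)-s['eef_pos'])/.025
E
python3 - <<'E'
from g import *
s=ctrl.get_state();R=Rn.from_quat(s['tcp_rot']).as_matrix();print(R);z=R[:,2];print('jaw yaw',np.degrees(np.arctan2(z[1],z[0])),s['eef_pos'])
gp=OC+RM@np.array([.029,0,.068]);print('grip',gp, 'mixer y dir',RM[:,1])
print('todo to 100mm above',todo(gp+[0,0,.1-.005]))
E
```

```text
[[-0.0006  0.9099  0.4148]
 [ 0.002   0.4148 -0.9099]
 [-1.      0.0003 -0.0021]]
jaw yaw -65.49093292458663 [ 0.2799 -0.6136  0.2441]
grip [0.5439 0.1169 0.1395] mixer y dir [0.0825 0.9966 0.    ]
todo to 100mm above [  0.4365  21.7302 -22.2044]
```

move_arm(commands=[-0.05,0.94,-0.96,0,-0.05,0.94,-0.96,0,-0.05,0.94,-0.96,0,-0.05,0.94,-0.96,0,-0.05,0.94,-0.96,0,-0.05,0.94,-0.96,0,-0.05,0.94,-0.96,0,-0.05,0.94,-0.96,0,-0.05,0.94,-0.96,0,-0.05,0.94,-0.96,0,-0.05,0.94,-0.96,0,-0.05,0.94,-0.96,0,-0.05,0.94,-0.96,0,-0.05,0.94,-0.96,0,-0.05,0.94,-0.96,0,-0.05,0.94,-0.96,0,-0.05,0.94,-0.96,0,-0.05,0.94,-0.96,0,-0.05,0.94,-0.96,0,-0.05,0.94,-0.96,0], jaw=85.4, force=30)

```text
time: 2.6
eef_pos: [0.5085, 0.0187, 0.2699]
tcp_rot: [0.382, 0.595, -0.383, 0.594]
contact_force: [-0.3, 0.4, 0.3]
opening: 1.0
```

move_arm(commands=[0,0.97,-0.97,0,0,0.97,-0.97,0,0,0.97,-0.97,0,0,0,0,0.97,0,0,0,0.97,0,0,0,0.97,0,0,0,0.97,0,0,0,0.97,0,0,0,0.97,0,0,0,0])

```text
time: 3.85
eef_pos: [0.5443, 0.114, 0.2698]
tcp_rot: [-0.519, -0.48, 0.52, -0.48]
contact_force: [0.1, -0.3, 0.2]
opening: 1.003
```

Run:
```python
from g import *
s=ctrl.get_state();R=Rn.from_quat(s['tcp_rot']).as_matrix();print(R);z=R[:,2];print('jaw yaw',np.degrees(np.arctan2(z[1],z[0])),s['eef_pos'],s['time'],s['qpos'],s['contact_force'])
gp=OC+RM@np.array([.029,0,.068]);print('todo to 60mm above',todo(gp+[0,0,.06-.005]))
snap('side','pics/s1.png');snap('top','pics/t1.png')
a=cv2.imread('pics/s1.png')[120:260,190:310];cv2.imwrite('pics/s1c.png',cv2.resize(a,None,fx=4.2,fy=4.2,interpolation=cv2.INTER_CUBIC))
```

```text
[[-0.001   0.9969 -0.079 ]
 [-0.     -0.079  -0.9969]
 [-1.     -0.001   0.0001]]
jaw yaw -94.5327289861651 [0.5443 0.114  0.2698] 3.85 [ 0.0239  0.006   1.8452 -0.      1.2914  1.6739] [ 0.1351 -0.3383  0.2017]
todo to 60mm above [ 3.0119 -0.0214 -0.1151]
```

View pics/s1c.png

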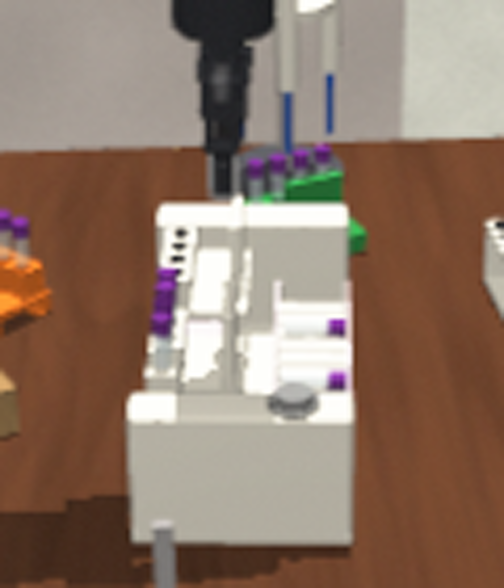

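move_arm(commands=[0.9,0,-0.11,0.04,0.9,0,0,0,0.9,0,0,0,0.7,0,0,0,0.5,0,0,0,0.5,0,0,0,0.4,0,0,0,0.3,0,0,0,0.3,0,0,0,0,0,0,0])

```text
time: 5.2
eef_pos: [0.5444, 0.1167, 0.1347]
tcp_rot: [-0.52, -0.479, 0.521, -0.478]
contact_force: [-0.8, -0.8, 1.0]
opening: 0.998
```

Run:
```python
from g import *
s=ctrl.get_state();print(s['eef_pos'],s['time'],s['contact_force'])
gp=OC+RM@np.array([.029,0,.068]);print('todo',todo(gp+[0,0,-.005]))
snap('top','pics/t2.png');snap('side','pics/s2.png')
a=cv2.imread('pics/t2.png')[170:250,200:300];cv2.imwrite('pics/t2c.png',cv2.resize(a,None,fx=7,fy=7,interpolation=cv2.INTER_CUBIC))
a=cv2.imread('pics/s2.png')[120:240,200:290];cv2.imwrite('pics/s2c.png',cv2.resize(a,None,fx=5,fy=5,interpolation=cv2.INTER_CUBIC))
```

```text
[0.5444 0.1167 0.1347] 5.2 [-0.7873 -0.7741  0.9888]
todo [ 0.0073 -0.0209 -0.0054]
```

View pics/t2c.png

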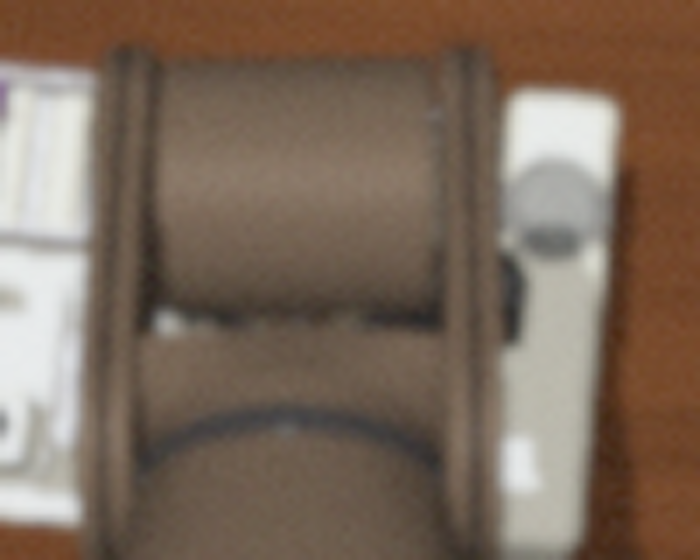

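View pics/s2c.png

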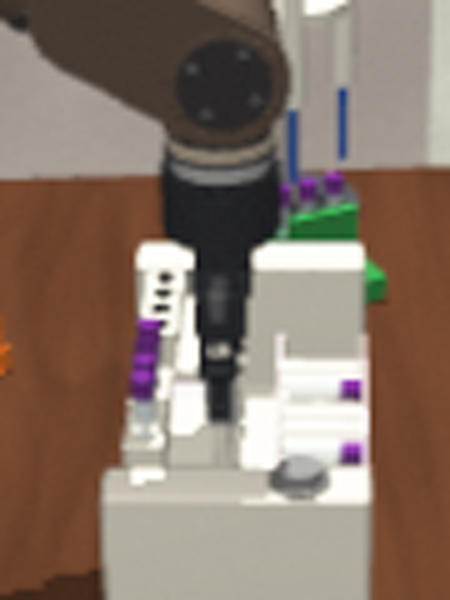

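The side view shows the near finger at crop (218,400), which is pixel (244,200). That is in line with where the handle end should be (242..245, 195). The top view is blocked by the wrist. I'm closing across the handle's 60 mm length so the carrier can pivot between the pads, because the tool itself cannot tilt.

move_arm(commands=[0,0,0,0,0,0,0,0,0,0,0,0,0,0,0,0,0,0,0,0,0,0,0,0], jaw=50, force=40)

```text
time: 6.05
eef_pos: [0.5454, 0.117, 0.1362]
tcp_rot: [0.521, 0.478, -0.52, 0.479]
contact_force: [-0.4, 1.4, 5.4]
opening: 0.693
```

move_arm(commands=[-0.075,-0.08,0,0,-0.07,-0.085,0,0,-0.07,-0.09,0,0,-0.065,-0.09,0,0,0,0,0,0])

```text
time: 6.68
eef_pos: [0.5378, 0.1172, 0.1417]
tcp_rot: [0.522, 0.477, -0.519, 0.48]
contact_force: [5.5, 2.3, -2.6]
opening: 0.697
```

Run:
```python
from g import *
s=ctrl.get_state();print(s['eef_pos'],s['time'],s['contact_force'],s['wrist_torque'],s['opening'])
snap('side','pics/s3.png')
a=cv2.imread('pics/s3.png')[150:230,205:285];cv2.imwrite('pics/s3c.png',cv2.resize(a,None,fx=7,fy=7,interpolation=cv2.INTER_CUBIC))
```

```text
[0.5378 0.1172 0.1417] 6.675 [ 5.5185  2.3167 -2.5908] [ 0.2834 -1.411   0.1302] 0.6971527352752211
```

View pics/s3c.png

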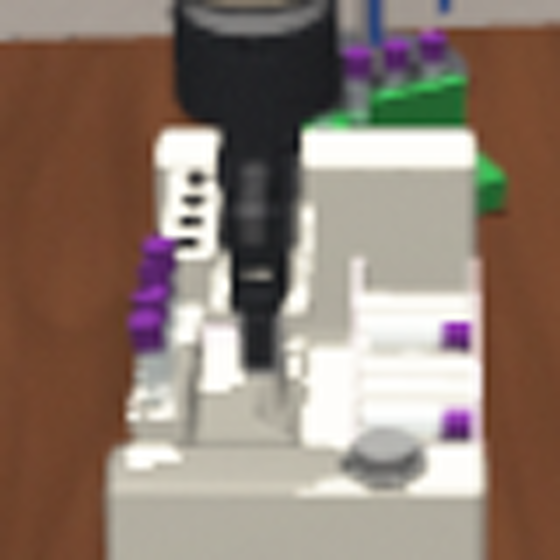

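```bash
cat > cap.py <<'E'
import cv2,numpy as np,sys
def capbox(f,r0=170,r1=205,c0=205,c1=240):
    b=cv2.imread(f);h=cv2.cvtColor(b,cv2.COLOR_BGR2HSV);m=(h[...,0]>125)&(h[...,0]<160)&(h[...,1]>90)
    ys,xs=np.nonzero(m[r0:r1,c0:c1]);ys+=r0;xs+=c0
    print(f,len(xs),'x',xs.min(),xs.max(),'y',ys.min(),ys.max(),'mean',xs.mean(),ys.mean(), [ (r,xs[ys==r].min(),xs[ys==r].max()) for r in range(ys.min(),ys.max()+1,3) if (ys==r).any()])
for f in sys.argv[1:]: capbox(f)
E
python3 cap.py pics/side0.png pics/s2.png pics/s3.png
```

```text
pics/side0.png 70 x 226 232 y 184 199 mean 228.5857142857143 191.1 [(184, np.int64(227), np.int64(232)), (187, np.int64(227), np.int64(231)), (190, np.int64(227), np.int64(230)), (193, np.int64(227), np.int64(230)), (196, np.int64(226), np.int64(230)), (199, np.int64(228), np.int64(229))]
pics/s2.png 69 x 226 231 y 184 199 mean 228.53623188405797 191.3768115942029 [(184, np.int64(227), np.int64(231)), (187, np.int64(228), np.int64(231)), (190, np.int64(227), np.int64(230)), (193, np.int64(227), np.int64(230)), (196, np.int64(226), np.int64(230)), (199, np.int64(227), np.int64(229))]
pics/s3.png 74 x 223 229 y 183 199 mean 226.27027027027026 191.40540540540542 [(183, np.int64(227), np.int64(227)), (186, np.int64(226), np.int64(229)), (189, np.int64(225), np.int64(228)), (192, np.int64(224), np.int64(228)), (195, np.int64(223), np.int64(228)), (198, np.int64(224), np.int64(227))]
```

move_arm(commands=[-0.07,-0.09,0,0,-0.065,-0.093,0,0,-0.06,-0.095,0,0,-0.055,-0.098,0,0,0,0,0,0])

```text
time: 7.35
eef_pos: [0.5269, 0.1178, 0.1487]
tcp_rot: [-0.52, -0.478, 0.52, -0.479]
contact_force: [3.0, 0.3, -0.1]
opening: 0.69
```

```bash
cat > look.py <<'E'
import sys
from g import *
k=sys.argv[1]
s=ctrl.get_state();print(s['eef_pos'],s['time'],s['contact_force'],s['wrist_torque'],s['opening'])
R=Rn.from_quat(s['tcp_rot']).as_matrix();print('tool x',R[:,0])
snap('side',f'pics/s{k}.png')
a=cv2.imread(f'pics/s{k}.png')[140:220,205:285];cv2.imwrite(f'pics/s{k}c.png',cv2.resize(a,None,fx=7,fy=7,interpolation=cv2.INTER_CUBIC))
E
python3 look.py 4; python3 cap.py pics/s4.png
```

```text
[0.5269 0.1178 0.1487] 7.35 [ 3.0174  0.2779 -0.1027] [-0.2135 -0.8615 -0.027 ] 0.6902899622875028
tool x [ 0.0006 -0.001  -1.    ]
pics/s4.png 75 x 220 226 y 183 199 mean 223.16 190.8 [(183, np.int64(223), np.int64(225)), (186, np.int64(222), np.int64(226)), (189, np.int64(222), np.int64(225)), (192, np.int64(221), np.int64(225)), (195, np.int64(220), np.int64(224)), (198, np.int64(221), np.int64(224))]
```

View pics/s4c.png

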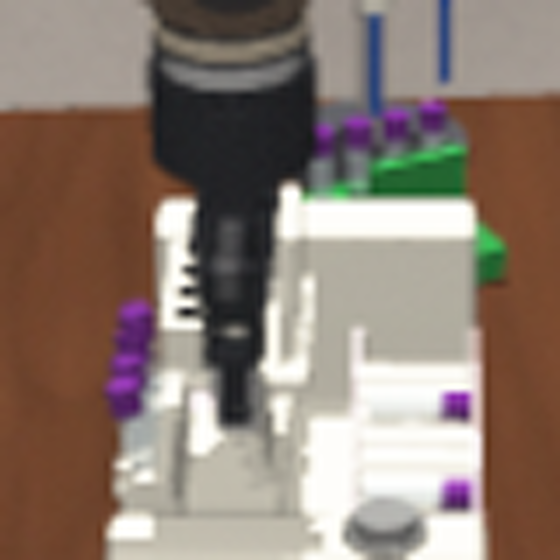

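Run:
```python
from g import *
def car(phi,dx,dz,p):
    # tilt about y handle up about grip, grip displaced dx,dz from clipped
    g=np.array([29,0,68.]);c,s=np.cos(phi),np.sin(phi);v=np.array(p)-g
    w=np.array([c*v[0]-s*v[2],v[1],s*v[0]+c*v[2]])+g+[dx,0,dz]
    return OC+RM@(w/1e3)
for ph in (0,10,13,17,20):
    for (dx,dz) in ((0,0),(-18.5,12.5),):
        P=[car(np.radians(ph),dx,dz,(-21,y,86)) for y in(-36,36)]
        print(ph,dx,proj('side',P).round(1).tolist(), 'pivot shift',1e3*(RM.T@(car(np.radians(ph),dx,dz,(-22,0,13.5))-car(0,0,0,(-22,0,13.5)))))
```

```text
0 0 [[227.7, 196.7], [229.4, 186.0]] pivot shift [0. 0. 0.]
0 -18.5 [[221.8, 193.3], [223.7, 182.6]] pivot shift [-18.5  -0.   12.5]
10 0 [[227.1, 199.1], [228.8, 188.3]] pivot shift [10.2386 -0.     -8.0281]
10 -18.5 [[221.2, 195.7], [223.1, 185.0]] pivot shift [-8.2614 -0.      4.4719]
13 0 [[227.0, 199.9], [228.7, 189.1]] pivot shift [ 13.567   -0.     -10.0757]
13 -18.5 [[221.1, 196.5], [223.0, 185.7]] pivot shift [-4.933   0.      2.4243]
17 0 [[227.0, 200.9], [228.6, 190.0]] pivot shift [ 18.1627   0.     -12.5296]
17 -18.5 [[221.0, 197.5], [223.0, 186.7]] pivot shift [-0.3373 -0.     -0.0296]
20 0 [[227.0, 201.6], [228.6, 190.8]] pivot shift [ 21.7158   0.     -14.1563]
20 -18.5 [[221.1, 198.2], [223.0, 187.4]] pivot shift [ 3.2158 -0.     -1.6563]
```

Run:
```python
import cv2,numpy as np
o=[]
for f in('s2','s4'):
    b=cv2.imread(f'pics/{f}.png')[165:225,212:262]
    c=cv2.resize(b,None,fx=7.5,fy=9,interpolation=cv2.INTER_CUBIC)
    o.append(cv2.convertScaleAbs(c,alpha=1.8,beta=-190))
cv2.imwrite('pics/c4.png',np.hstack(o))
```

```text
(no output)
```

View pics/c4.png

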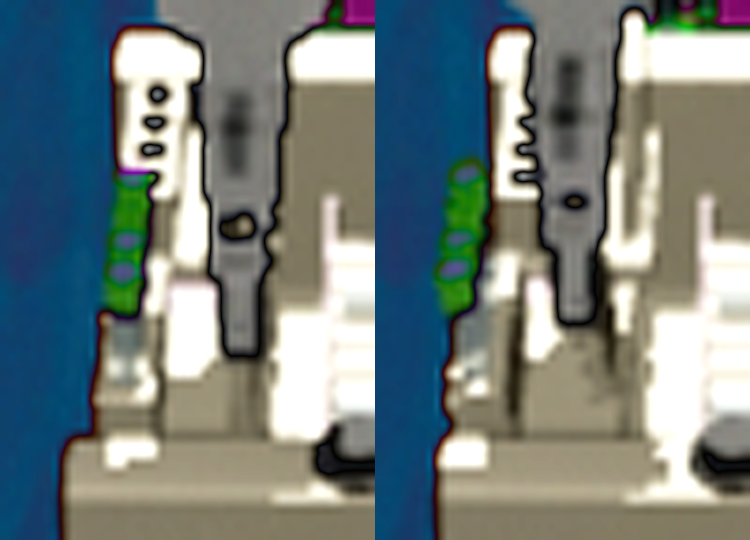

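move_arm(commands=[-0.04,-0.1,0,0,-0.02,-0.1,0,0,-0.02,-0.1,0,0,0,-0.1,0,0,0,-0.1,0,0,0,0,0,0], force=60)

```text
time: 8.15
eef_pos: [0.5135, 0.1194, 0.15]
tcp_rot: [-0.52, -0.479, 0.521, -0.478]
contact_force: [-0.0, -0.2, -2.9]
opening: 0.691
```

```bash
python3 look.py 5; python3 cap.py pics/s5.png;python3 - <<'E'
import cv2,numpy as np
o=[]
for f in('s4','s5'):
    b=cv2.imread(f'pics/{f}.png')[165:225,205:265]
    c=cv2.resize(b,None,fx=6.5,fy=9,interpolation=cv2.INTER_CUBIC)
    o.append(cv2.convertScaleAbs(c,alpha=1.8,beta=-190))
cv2.imwrite('pics/c5.png',np.hstack(o))
E
```

```text
[0.5135 0.1194 0.15  ] 8.15 [-0.0191 -0.1566 -2.9429] [-0.0745 -0.0858  0.057 ] 0.6907701304670221
tool x [-0.0018  0.0001 -1.    ]
pics/s5.png 73 x 216 222 y 183 198 mean 219.04109589041096 190.34246575342465 [(183, np.int64(219), np.int64(222)), (186, np.int64(218), np.int64(222)), (189, np.int64(218), np.int64(221)), (192, np.int64(217), np.int64(220)), (195, np.int64(216), np.int64(220)), (198, np.int64(217), np.int64(219))]
```

View pics/c5.png

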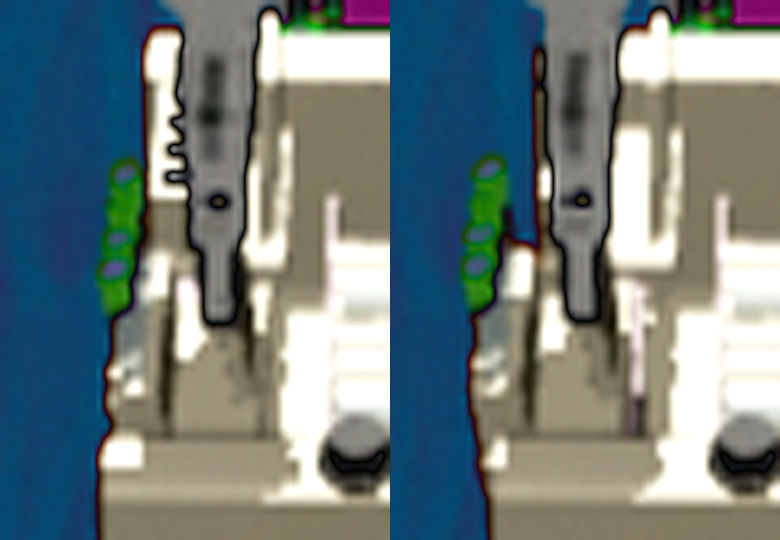

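The carrier came along freely. The tool now carries about 3 N, its weight, and there is no side force. I'm lifting.

move_arm(commands=[-0.1,-0.02,0,0,-0.15,0,0,0,-0.2,0,0,0,-0.3,0,0,0,-0.4,0,0,0,0,0,0,0], force=80)

```text
time: 8.95
eef_pos: [0.5148, 0.1193, 0.181]
tcp_rot: [0.521, 0.478, -0.52, 0.479]
contact_force: [-0.4, -0.5, -3.3]
opening: 0.685
```

```bash
python3 look.py 6; python3 cap.py pics/s6.png
```

```text
[0.5148 0.1193 0.181 ] 8.95 [-0.4214 -0.5123 -3.2607] [ 0.043  -0.0871 -0.0424] 0.6854320926696387
tool x [ 0.0031  0.0001 -1.    ]
pics/s6.png 79 x 216 222 y 174 190 mean 219.0253164556962 181.70886075949366 [(174, np.int64(219), np.int64(221)), (177, np.int64(218), np.int64(222)), (180, np.int64(218), np.int64(221)), (183, np.int64(216), np.int64(221)), (186, np.int64(216), np.int64(220)), (189, np.int64(217), np.int64(220))]
```

View pics/s6c.png

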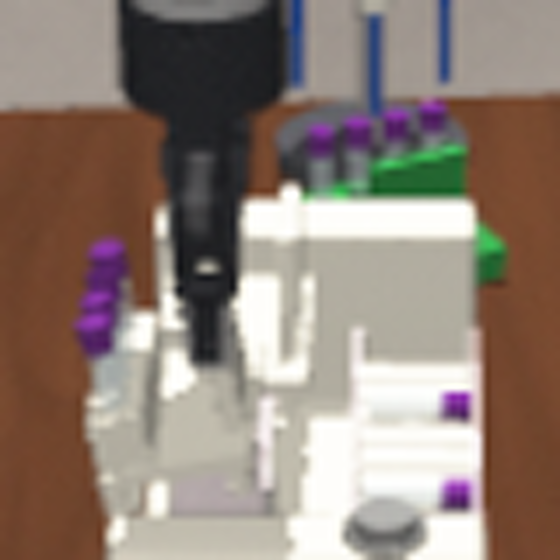

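move_arm(commands=[-0.3,0,0,0,-0.5,0,0,0,-0.6,0,0,0,-0.7,0,0,0,-0.7,0,0,0,-0.6,0,0,0,-0.4,0,0,0,-0.2,0,0,0,0,0,0,0], force=80)

```text
time: 10.12
eef_pos: [0.5139, 0.1193, 0.2793]
tcp_rot: [-0.52, -0.479, 0.52, -0.479]
contact_force: [-0.4, 0.2, -3.5]
opening: 0.687
```

move_arm(commands=[0,0,0.3,0,0,0,0.5,0,0,0.03,0.7,0,0,0.03,0.8,0,0,0.03,0.8,0,0,0.03,0.8,0,0,0.03,0.8,0,0,0.03,0.8,0,0,0.03,0.8,0,0,0.03,0.8,0,0,0.03,0.8,0,0,0.03,0.8,0,0,0.03,0.8,0,0,0.03,0.8,0,0,0.03,0.8,0,0,0,0.7,0,0,0,0.6,0,0,0,0.3,0,0,0,0,0])

```text
time: 12.5
eef_pos: [0.4971, -0.1982, 0.2792]
tcp_rot: [0.521, 0.479, -0.521, 0.478]
contact_force: [0.3, 0.4, -3.4]
opening: 0.691
```

move_arm(commands=[0,0,0,-0.4,0,0,0,-0.4,0,0,0,-0.4,0,0,0,0])

```text
time: 13.0
eef_pos: [0.4971, -0.1977, 0.2794]
tcp_rot: [0.495, 0.505, -0.494, 0.505]
contact_force: [-0.4, 0.5, -3.1]
opening: 0.685
```

Run:
```python
from g import *
s=ctrl.get_state();print(s['eef_pos'],s['time'],s['contact_force'],s['opening'])
R=Rn.from_quat(s['tcp_rot']).as_matrix();print(R)
snap('side','pics/s7.png');snap('top','pics/t7.png')
a=cv2.imread('pics/s7.png')[180:320,160:310];cv2.imwrite('pics/s7c.png',cv2.resize(a,None,fx=4,fy=4,interpolation=cv2.INTER_CUBIC))
```

```text
[ 0.4971 -0.1977  0.2794] 13.0 [-0.4494  0.5017 -3.149 ] 0.6852042696845064
[[ 0.0001  0.9998  0.0219]
 [-0.      0.0219 -0.9998]
 [-1.      0.0001  0.    ]]
```

View pics/s7c.png

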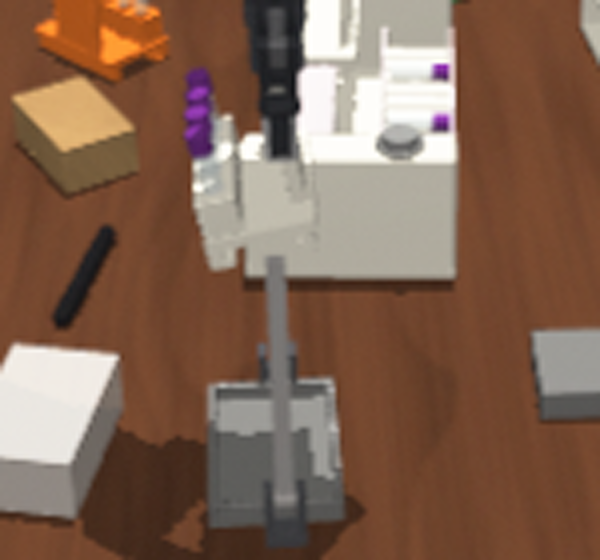

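View pics/t7.png

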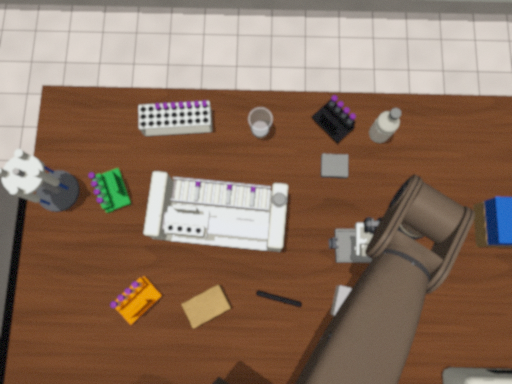

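Run:
```python
import cv2
a=cv2.imread('pics/s7.png')[192:252,198:248];c=cv2.resize(a,None,fx=12,fy=10,interpolation=cv2.INTER_CUBIC)
c=cv2.resize(a,None,fx=10,fy=10,interpolation=cv2.INTER_CUBIC)
cv2.imwrite('pics/s7d.png',cv2.convertScaleAbs(c,alpha=1.5,beta=-110))
```

```text
(no output)
```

View pics/s7d.png

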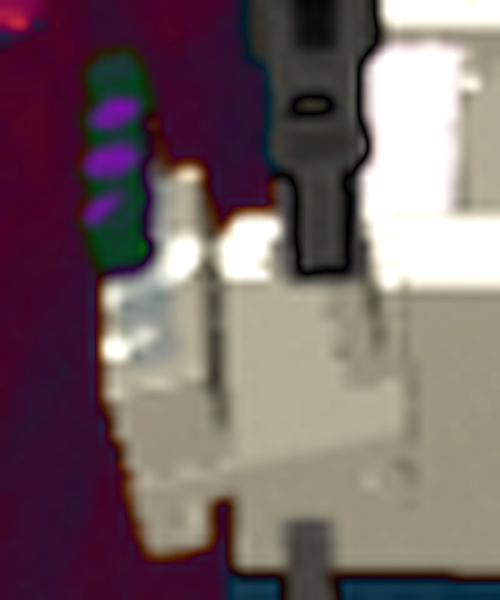

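```bash
cat > q.py <<'E'
from g import *
def ony(n,uv,y):
    o,d=ray(n,uv); return o+d*(y-o[1])/d[1]
E
python3 - <<'E'
from q import *
ty=-.1977
for nm,p,y in (('skirt bot front',(145,557),-55),('skirt bot back',(213,547),-55),('plate right',(407,438),-55),('plate at',(222,463),-55),('blk front top?',(100,285),-50),('plate bottom right?',(405,470),-55)):
    P=ony('side',(198+p[0]/10,192+p[1]/10),ty+y/1e3); print(nm,P, 'rel grip',1e3*(P-np.array([.4971,ty,.2844])))
E
```

```text
skirt bot front [ 0.4519 -0.2527  0.2024] rel grip [-45.1868 -55.     -82.0324]
skirt bot back [ 0.4692 -0.2527  0.2047] rel grip [-27.8691 -55.     -79.7219]
plate right [ 0.5191 -0.2527  0.2358] rel grip [ 22.0494 -55.     -48.5703]
plate at [ 0.4726 -0.2527  0.2303] rel grip [-24.4817 -55.     -54.086 ]
blk front top? [ 0.4448 -0.2477  0.2812] rel grip [-52.3039 -50.      -3.2181]
plate bottom right? [ 0.5184 -0.2527  0.2261] rel grip [ 21.3134 -55.     -58.2588]
```

move_arm(commands=[0.2,-0.04,0.2,0,0.5,0,0,0,0.6,0,0,0,0.7,0,0,0,0.7,0,0,0,0.7,0,0,0,0.7,0,0,0,0.7,0,0,0,0.6,0,0,0,0.6,0,0,0,0.5,0,0,0,0.4,0,0,0,0.2,0,0,0,0,0,0,0])

```text
time: 14.85
eef_pos: [0.4961, -0.2029, 0.1016]
tcp_rot: [0.495, 0.505, -0.495, 0.505]
contact_force: [-0.3, 0.4, -3.8]
opening: 0.686
```

Run:
```python
from g import *
s=ctrl.get_state();print(s['eef_pos'],s['time'],s['contact_force'],s['opening'])
snap('side','pics/s8.png')
a=cv2.imread('pics/s8.png')[235:315,195:265];cv2.imwrite('pics/s8c.png',cv2.resize(a,None,fx=7.4,fy=7.4,interpolation=cv2.INTER_CUBIC))
```

```text
[ 0.4961 -0.2029  0.1016] 14.85 [-0.3172  0.352  -3.7768] 0.6856780470539403
```

View pics/s8c.png

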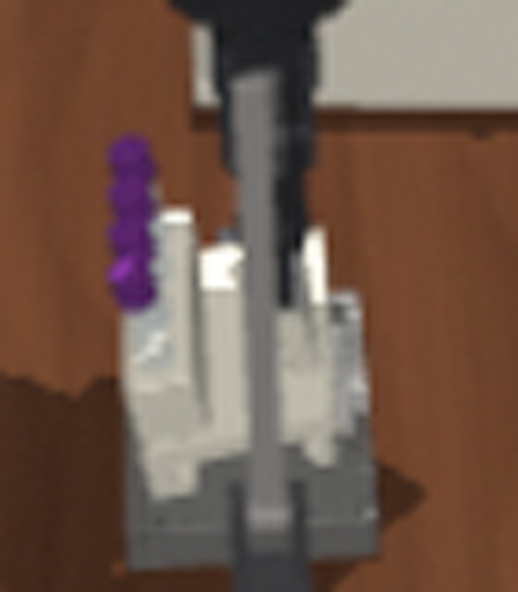

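Run:
```python
from q import *
for nm,p in (('front',(150,497)),('frontb',(196,488)),('rearR',(333,462))):
    P=ony('side',(195+p[0]/7.4,235+p[1]/7.4),-.2579); print(nm,P,'tray',1e3*(RT.T@(P-OT)), 'rel grip',1e3*(P-np.array([.4961,-.2029,.1066])))
```

```text
front [ 0.4504 -0.2579  0.0252] tray [-34.3622 -54.2633  25.1731] rel grip [-45.6703 -55.     -81.4269]
frontb [ 0.4674 -0.2579  0.0286] tray [-17.3931 -54.6336  28.5791] rel grip [-28.6971 -55.     -78.0209]
rearR [ 0.5178 -0.2579  0.0383] tray [ 32.9729 -55.7326  38.3062] rel grip [ 21.6809 -55.     -68.2938]
```

move_arm(commands=[0.3,0,0,0,0.2,0,0,0,0.12,0,0,0,0.08,0,0,0,0,0,0,0], force=40)

```text
time: 15.52
eef_pos: [0.4961, -0.2029, 0.0842]
tcp_rot: [0.495, 0.505, -0.495, 0.505]
contact_force: [0.1, -1.3, -3.5]
opening: 0.687
```

Now the arc that tips it flat: 14 mm in +x and 10 mm down. I'll do half of it and then check.

move_arm(commands=[0.08,0,0,0,0.07,0.06,0,0,0.05,0.08,0,0,0.05,0.08,0,0,0.05,0.08,0,0,0,0,0,0], force=30)

```text
time: 16.27
eef_pos: [0.5031, -0.203, 0.0782]
tcp_rot: [0.493, 0.507, -0.495, 0.505]
contact_force: [-4.7, 0.5, 7.1]
opening: 0.69
```

Run:
```python
from g import *
s=ctrl.get_state();print(s['eef_pos'],s['time'],s['contact_force'],s['wrist_torque'],s['opening'])
snap('side','pics/s9.png')
a=cv2.imread('pics/s9.png')[235:315,195:265];cv2.imwrite('pics/s9c.png',cv2.resize(a,None,fx=7.4,fy=7.4,interpolation=cv2.INTER_CUBIC))
```

```text
[ 0.5031 -0.203   0.0782] 16.275 [-4.681   0.5119  7.1193] [ 0.0555  1.5271 -0.0148] 0.6899043646698865
```

View pics/s9c.png

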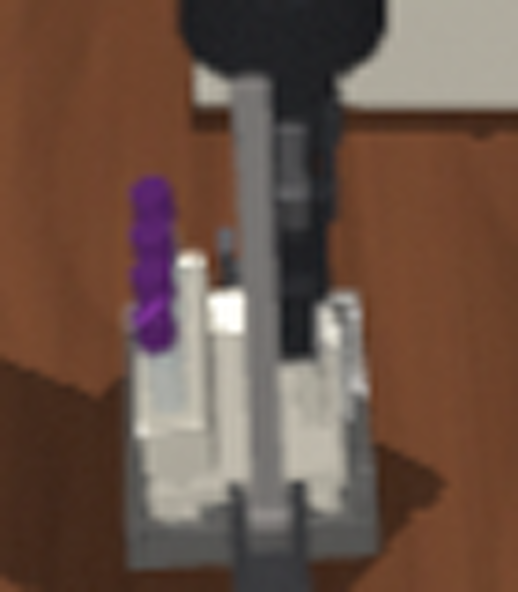

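move_arm(commands=[0.06,0.07,0,0,0.06,0.07,0,0,0.06,0.07,0,0,0.05,0.07,0,0,0,0,0,0], force=25)

```text
time: 16.95
eef_pos: [0.5105, -0.2031, 0.0732]
tcp_rot: [0.493, 0.506, -0.495, 0.505]
contact_force: [-4.5, 2.0, 10.2]
opening: 0.683
```

Run:
```python
from q import *
s=ctrl.get_state();print(s['eef_pos'],s['time'],s['contact_force'],s['wrist_torque'],s['opening'])
snap('side','pics/s10.png')
a=cv2.imread('pics/s10.png')[250:315,205:255];cv2.imwrite('pics/s10c.png',cv2.resize(a,None,fx=9,fy=9,interpolation=cv2.INTER_CUBIC))
```

```text
[ 0.5105 -0.2031  0.0732] 16.95 [-4.5419  1.9517 10.224 ] [0.1643 1.7392 0.0384] 0.6834324244179554
```

View pics/s10c.png

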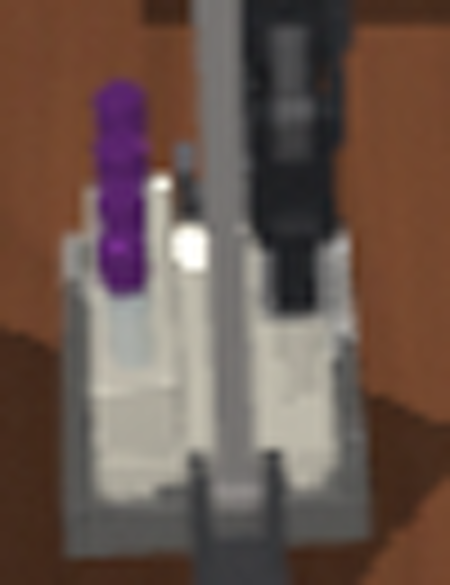

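move_arm(commands=[0.06,0.04,0,0,0.06,0.03,0,0,0,0,0,0], force=20)

```text
time: 17.38
eef_pos: [0.5133, -0.2031, 0.0712]
tcp_rot: [0.494, 0.505, -0.495, 0.506]
contact_force: [-4.3, 1.8, 11.8]
opening: 0.687
```

move_arm(commands=[0,0,0,0,0,0,0,0,0,0,0,0,0,0,0,0,0,0,0,0], jaw=70)

```text
time: 18.0
eef_pos: [0.5124, -0.2026, 0.0679]
tcp_rot: [0.495, 0.505, -0.495, 0.505]
contact_force: [-0.4, 0.0, 0.4]
opening: 0.819
```

Run:
```python
from q import *
s=ctrl.get_state();print(s['eef_pos'],s['time'],s['contact_force'],s['wrist_torque'],s['opening'])
snap('side','pics/s11.png')
a=cv2.imread('pics/s11.png')[250:315,205:255];cv2.imwrite('pics/s11c.png',cv2.resize(a,None,fx=9,fy=9,interpolation=cv2.INTER_CUBIC))
```

```text
[ 0.5124 -0.2026  0.0679] 18.0 [-0.3741  0.0477  0.382 ] [-0.0154  0.0187  0.0167] 0.8190938151174536
```

View pics/s11c.png

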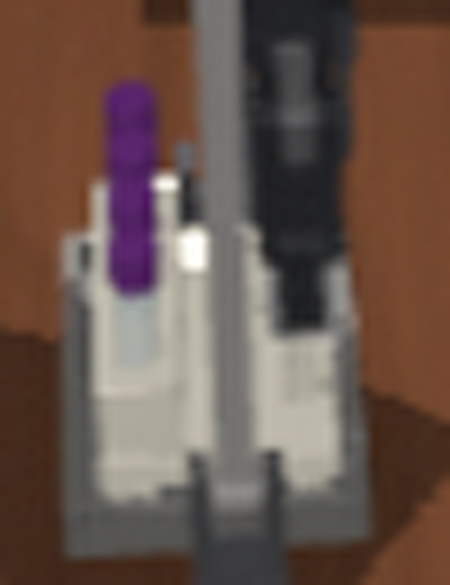

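move_arm(commands=[0,0,0,0,-0.2,0,0,0,-0.4,0,0,0,-0.6,0,0,0,-0.9,0,0,0,-0.9,0,0,0,-0.9,0,0,0,-0.9,0,0,0,-0.9,0,0,0,-0.9,0,0,0,-0.9,0,0,0,-0.9,0,0,0,-0.6,0,0,0,0,0,0,0], jaw=78)

```text
time: 19.8
eef_pos: [0.513, -0.2029, 0.2952]
tcp_rot: [0.495, 0.504, -0.494, 0.507]
contact_force: [0.2, -0.4, -0.0]
opening: 0.914
```

Run:
```python
from q import *
s=ctrl.get_state();print(s['eef_pos'],s['time'],s['contact_force'],s['opening'],s['qpos'])
snap('side','pics/s12.png');snap('top','pics/t12.png')
a=cv2.imread('pics/s12.png')[225:320,195:275];cv2.imwrite('pics/s12c.png',cv2.resize(a,None,fx=6.2,fy=6.2,interpolation=cv2.INTER_CUBIC))
a=cv2.imread('pics/t12.png')[205:285,315:435];cv2.imwrite('pics/t12c.png',cv2.resize(a,None,fx=6,fy=6,interpolation=cv2.INTER_CUBIC))
```

```text
[ 0.513  -0.2029  0.2952] 19.8 [ 0.2259 -0.4215 -0.0167] 0.9136915267645144 [-0.5606 -0.0241  1.8288  0.      1.3333  0.989 ]
```

View pics/s12c.png

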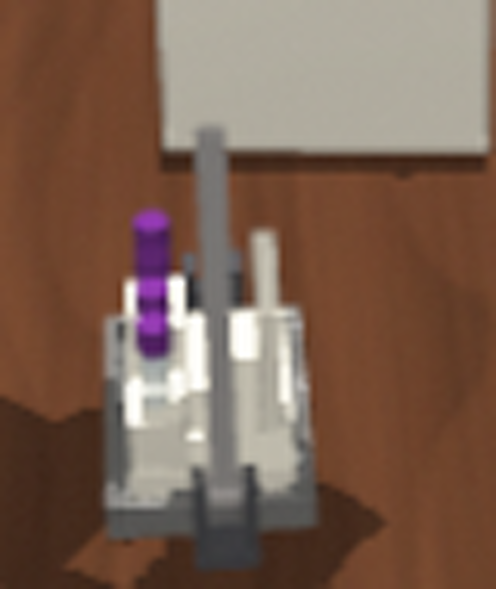

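View pics/t12c.png

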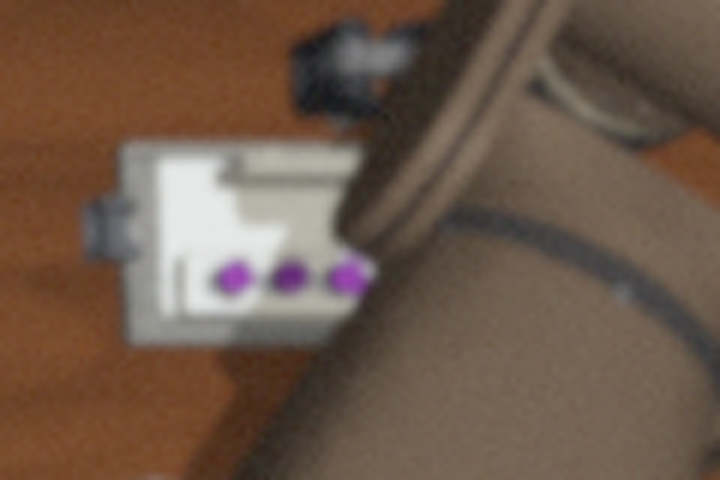

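move_arm(commands=[0,0,0,-1,0,0,0,-1,0,0,0,-1,0,0,0,-1,0,0,0,-1,0,0,0,-1,0,0,0,-1,0,0,0,-1,0,0,0,-1,0,0,0,-1,0,0,0,-1,0,0,0,-1,0,0,0,-1,0,0,0,-1,0,0,0,-1,0,0,0,-1,0,0,0,-1,0,0,0,-1,0,0,0,0], jaw=50)

```text
time: 22.28
eef_pos: [0.512, -0.2023, 0.2916]
tcp_rot: [-0.007, 0.708, 0.008, 0.706]
contact_force: [-0.4, -0.3, 0.3]
opening: 0.584
```

Run:
```python
from q import *
for p in ((235,278),(290,277),(348,277)):
    P=onz('top',(315+p[0]/6,205+p[1]/6),.098);print(P,1e3*(RT.T@(P-OT)))
s=ctrl.get_state();R=Rn.from_quat(s['tcp_rot']).as_matrix();print(R,s['eef_pos'],s['qpos'])
H=OT+RT@np.array([.008,-.078,.034]);tip=np.array([.4931,-.2711,.2217]);d=RT.T@(tip-H);print('hinge',H,'tip rel',d,np.linalg.norm(d),np.arctan2(d[2],d[1]))
a=np.arctan2(d[2],d[1])
for r in (.176,):
    for t in (a,1.2,.9,.6,.3,.1,0): print(t,H+RT@np.array([0,r*np.cos(t),r*np.sin(t)]))
print('todo tab',todo(H+RT@np.array([0,.176*np.cos(a),.176*np.sin(a)-.005])))
```

```text
[ 0.4615 -0.1689  0.098 ] [-21.353   34.4704  98.    ]
[ 0.4626 -0.1926  0.098 ] [-20.8185  10.756   98.    ]
[ 0.4632 -0.2176  0.098 ] [-20.7069 -14.2327  98.    ]
[[-0.0022 -0.0201  0.9998]
 [ 0.0014  0.9998  0.0201]
 [-1.      0.0014 -0.0022]] [ 0.512  -0.2023  0.2916] [-0.5607 -0.0211  1.8323 -0.      1.333  -0.5807]
hinge [ 0.4933 -0.2807  0.034 ] tip rel [0.     0.0096 0.1877] 0.18794579738931058 1.519647646746208
1.519647646746208 [ 0.4931 -0.2717  0.2098]
1.2 [ 0.4919 -0.2169  0.198 ]
0.9 [ 0.4909 -0.1713  0.1719]
0.6 [ 0.4901 -0.1355  0.1334]
0.3 [ 0.4896 -0.1126  0.086 ]
0.1 [ 0.4895 -0.1056  0.0516]
0 [ 0.4895 -0.1047  0.034 ]
todo tab [ 3.4713 -2.7652 -0.8025]
```

move_arm(commands=[0,-0.7,-0.2,0,0,-0.7,-0.2,0,0,-0.7,-0.2,0,0,-0.67,-0.2,0,0.4,0,0,0,0.6,0,0,0,0.7,0,0,0,0.7,0,0,0,0.6,0,0,0,0.4,0,0,0,0,0,0,0])

```text
time: 23.65
eef_pos: [0.4936, -0.2719, 0.207]
tcp_rot: [-0.007, 0.708, 0.008, 0.707]
contact_force: [0.0, -0.3, 0.4]
opening: 0.582
```

Run:
```python
from q import *
s=ctrl.get_state();print(s['eef_pos'],s['time'],s['contact_force'],s['opening'])
snap('side','pics/s13.png')
a=cv2.imread('pics/s13.png')[180:320,185:285];cv2.imwrite('pics/s13c.png',cv2.resize(a,None,fx=4.2,fy=4.2,interpolation=cv2.INTER_CUBIC))
```

```text
[ 0.4936 -0.2719  0.207 ] 23.65 [ 0.009  -0.3415  0.3963] 0.5816797964255954
```

View pics/s13c.png

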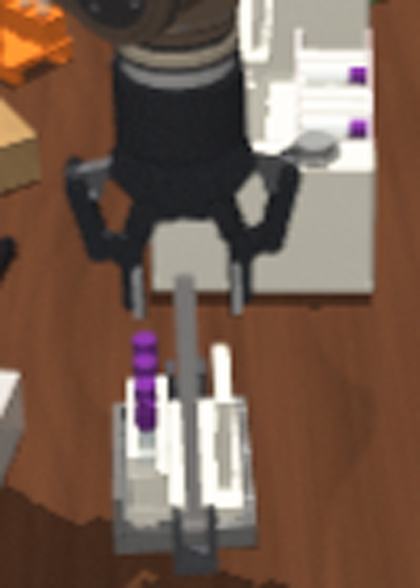

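The arm tip, at crop (184,278), sits midway between the fingers at crop columns 136 and 238. I'm pinching it.

move_arm(commands=[0,0,0,0,0,0,0,0,0,0,0,0,0,0,0,0,0,0,0,0,0,0,0,0,0,0,0,0], jaw=5, force=25)

```text
time: 24.58
eef_pos: [0.4923, -0.2726, 0.2091]
tcp_rot: [-0.008, 0.709, 0.007, 0.705]
contact_force: [-7.5, 1.2, 3.7]
opening: 0.131
```

Run:
```python
import numpy as np
r=180/25;t=np.linspace(1.52,0,23)
print([(round(x,3),round(-r*(np.sin(b)-np.sin(a)),2),round(r*(np.cos(b)-np.cos(a)),2)) for x,a,b in zip(t[1:],t,t[1:])])
```

```text
[(np.float64(1.451), np.float64(0.04), np.float64(0.5)), (np.float64(1.382), np.float64(0.08), np.float64(0.49)), (np.float64(1.313), np.float64(0.11), np.float64(0.48)), (np.float64(1.244), np.float64(0.14), np.float64(0.48)), (np.float64(1.175), np.float64(0.18), np.float64(0.47)), (np.float64(1.105), np.float64(0.21), np.float64(0.45)), (np.float64(1.036), np.float64(0.24), np.float64(0.44)), (np.float64(0.967), np.float64(0.27), np.float64(0.42)), (np.float64(0.898), np.float64(0.3), np.float64(0.4)), (np.float64(0.829), np.float64(0.32), np.float64(0.38)), (np.float64(0.76), np.float64(0.35), np.float64(0.35)), (np.float64(0.691), np.float64(0.37), np.float64(0.33)), (np.float64(0.622), np.float64(0.39), np.float64(0.3)), (np.float64(0.553), np.float64(0.41), np.float64(0.28)), (np.float64(0.484), np.float64(0.43), np.float64(0.25)), (np.float64(0.415), np.float64(0.45), np.float64(0.22)), (np.float64(0.345), np.float64(0.46), np.float64(0.18)), (np.float64(0.276), np.float64(0.47), np.float64(0.15)), (np.float64(0.207), np.float64(0.48), np.float64(0.12)), (np.float64(0.138), np.float64(0.49), np.float64(0.09)), (np.float64(0.069), np.float64(0.49), np.float64(0.05)), (np.float64(0.0), np.float64(0.5), np.float64(0.02))]
```

move_arm(commands=[0.02,0.25,-0.04,0,0.02,0.25,0,0,0.08,0.49,0,0,0.11,0.48,0,0,0.14,0.48,0,0,0.18,0.47,0,0,0.21,0.45,0,0])

```text
time: 25.45
eef_pos: [0.4905, -0.2006, 0.1908]
tcp_rot: [-0.008, 0.708, 0.007, 0.706]
contact_force: [-7.2, 1.4, 7.9]
opening: 0.132
```

Run:
```python
from q import *
s=ctrl.get_state();print(s['eef_pos'],s['time'],s['contact_force'],s['opening'])
H=OT+RT@np.array([.008,-.078,.034]);d=RT.T@(s['eef_pos']+[0,0,.005]-H);print(d,np.hypot(d[1],d[2]),np.arctan2(d[2],d[1]))
snap('side','pics/s14.png')
a=cv2.imread('pics/s14.png')[180:320,185:285];cv2.imwrite('pics/s14c.png',cv2.resize(a,None,fx=4.2,fy=4.2,interpolation=cv2.INTER_CUBIC))
```

```text
[ 0.4905 -0.2006  0.1908] 25.45 [-7.1796  1.4021  7.8887] 0.13218936687359129
[-0.0011  0.0802  0.1618] 0.1805690057846903 1.1106478853322017
```

View pics/s14c.png

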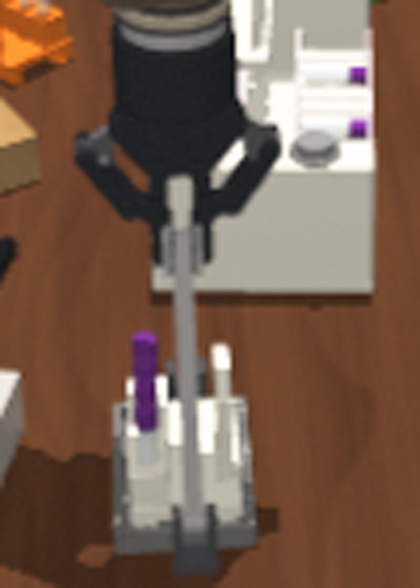

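move_arm(commands=[0.24,0.44,-0.04,0,0.27,0.42,0,0,0.3,0.4,0,0,0.32,0.38,0,0,0.35,0.35,0,0,0.37,0.33,0,0,0.39,0.3,0,0,0.41,0.28,0,0,0.43,0.25,0,0,0.45,0.22,0,0,0.46,0.18,0,0,0.23,0.08,0,0])

```text
time: 27.0
eef_pos: [0.488, -0.1084, 0.083]
tcp_rot: [-0.007, 0.708, 0.008, 0.707]
contact_force: [-2.7, 4.9, 3.7]
opening: 0.135
```

Run:
```python
from q import *
s=ctrl.get_state();print(s['eef_pos'],s['time'],s['contact_force'],s['opening'])
H=OT+RT@np.array([.008,-.078,.034]);d=RT.T@(s['eef_pos']+[0,0,.005]-H);print(d,np.hypot(d[1],d[2]),np.arctan2(d[2],d[1]))
snap('side','pics/s15.png')
a=cv2.imread('pics/s15.png')[220:320,185:285];cv2.imwrite('pics/s15c.png',cv2.resize(a,None,fx=6,fy=6,interpolation=cv2.INTER_CUBIC))
```

```text
[ 0.488  -0.1084  0.083 ] 27.0 [-2.6533  4.8848  3.7338] 0.13451009772933192
[-0.0016  0.1724  0.054 ] 0.18062208644760125 0.3036780810214833
```

View pics/s15c.png

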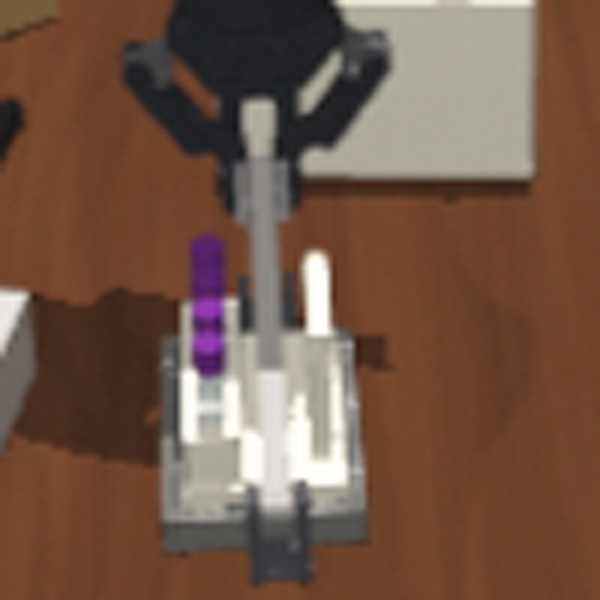

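move_arm(commands=[0.24,0.08,0,0,0.4,0.1,0.02,0,0.4,0.07,0.02,0,0.4,0.04,0,0,0.35,0.02,0,0,0.2,0,0,0,0.15,0,0,0,0.06,0,0,0,0,0,0,0])

```text
time: 28.18
eef_pos: [0.4878, -0.1005, 0.0275]
tcp_rot: [-0.006, 0.708, 0.009, 0.706]
contact_force: [-2.9, 5.2, 0.3]
opening: 0.128
```

Run:
```python
from q import *
s=ctrl.get_state();print(s['eef_pos'],s['time'],s['contact_force'],s['opening'])
H=OT+RT@np.array([.008,-.078,.034]);d=RT.T@(s['eef_pos']+[0,0,.005]-H);print(d,np.hypot(d[1],d[2]),np.arctan2(d[2],d[1]))
snap('side','pics/s16.png')
a=cv2.imread('pics/s16.png')[220:320,185:285];cv2.imwrite('pics/s16c.png',cv2.resize(a,None,fx=6,fy=6,interpolation=cv2.INTER_CUBIC))
```

```text
[ 0.4878 -0.1005  0.0275] 28.175 [-2.9344  5.219   0.3073] 0.12784946130034375
[-0.0016  0.1803 -0.0015] 0.1802911565652935 -0.008178837990387409
```

View pics/s16c.png

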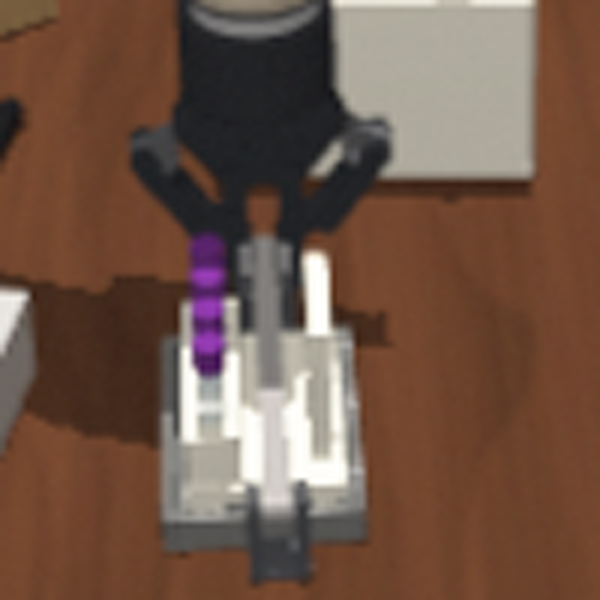

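move_arm(commands=[0.08,0,0,0,0.08,0,0,0,0,0,0,0])

```text
time: 28.6
eef_pos: [0.4878, -0.1006, 0.0236]
tcp_rot: [-0.006, 0.708, 0.008, 0.706]
contact_force: [-3.4, 5.5, 1.4]
opening: 0.134
```

move_arm(commands=[0.08,0,0,0,0,0,0,0])

```text
time: 28.85
eef_pos: [0.4879, -0.1006, 0.0229]
tcp_rot: [-0.006, 0.709, 0.009, 0.705]
contact_force: [-7.2, 6.2, 9.3]
opening: 0.131
```

Run:
```python
from q import *
s=ctrl.get_state();print(s['eef_pos'],s['time'],s['contact_force'],s['opening'],s['joint_efforts'])
snap('side','pics/s17.png')
a=cv2.imread('pics/s17.png')[250:320,205:255];cv2.imwrite('pics/s17c.png',cv2.resize(a,None,fx=8,fy=8,interpolation=cv2.INTER_CUBIC))
H=OT+RT@np.array([.008,-.078,.034])
for t in (0,.05,.1,.15):
    P=[H+RT@np.array([x,.188*np.cos(t)-.004*np.sin(t),.188*np.sin(t)+.004*np.cos(t)]) for x in(-.006,.006)]
    print(t,((proj('side',P)-[205,250])*8).tolist())
```

```text
[ 0.4879 -0.1006  0.0229] 28.85 [-7.1894  6.1841  9.2692] 0.13078215425623338 [ -2.505  -26.7043 -23.1054  -0.3204  -1.8922   0.017 ]
0 [[175.19125990562065, 86.65520142975902], [207.2382805816187, 84.99526239936131]]
0.05 [[174.3075240110952, 67.17858821064829], [206.46852673776402, 65.52200345248502]]
0.1 [[173.4539976978274, 48.39185698133679], [205.73849787638096, 46.73787533165637]]
0.15 [[172.63249277585396, 30.33517450929071], [205.0499037522775, 28.68303493221856]]
```

View pics/s17c.png

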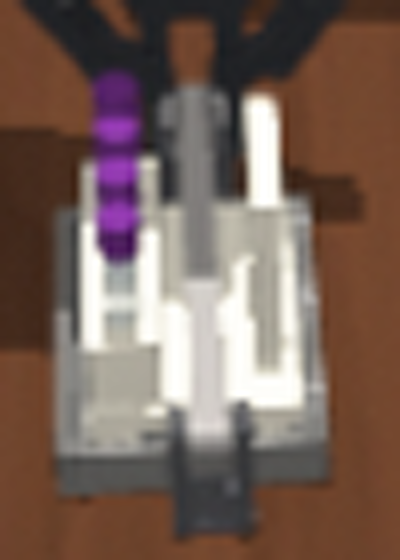

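The arm's end edge is at crop row ~86, which matches the prediction for angle 0 (85..87). The downward push has also met firm resistance at 9 N, so I'm releasing and backing off.

move_arm(commands=[0,0,0,0,0,0,0,0,0,0,0,0,0,0,0,0], jaw=35)

```text
time: 29.4
eef_pos: [0.4895, -0.1023, 0.0226]
tcp_rot: [-0.007, 0.707, 0.007, 0.707]
contact_force: [-0.1, -0.0, 0.5]
opening: 0.409
```

move_arm(commands=[-0.2,0,0,0,-0.4,0,0,0,-0.7,0,0,0,-0.9,0,0,0,-0.9,0,0,0,-0.9,0,0,0,-0.9,0,0,0,-0.9,0,0,0,-0.9,0,0,0,-0.9,0,0,0,-0.9,0,0,0,-0.5,0,0,0,0,0,0,0])

```text
time: 31.02
eef_pos: [0.4898, -0.1022, 0.2492]
tcp_rot: [-0.008, 0.706, 0.007, 0.708]
contact_force: [0.5, 0.0, -0.5]
opening: 0.416
```

Run:
```python
from q import *
s=ctrl.get_state();print(s['eef_pos'],s['time'],s['contact_force'],s['opening'])
snap('side','pics/s18.png');snap('top','pics/t18.png')
a=cv2.imread('pics/s18.png')[250:320,205:255];cv2.imwrite('pics/s18c.png',cv2.resize(a,None,fx=8,fy=8,interpolation=cv2.INTER_CUBIC))
```

```text
[ 0.4898 -0.1022  0.2492] 31.025 [ 0.4606  0.03   -0.4827] 0.4159278587671122
```

View pics/s18c.png

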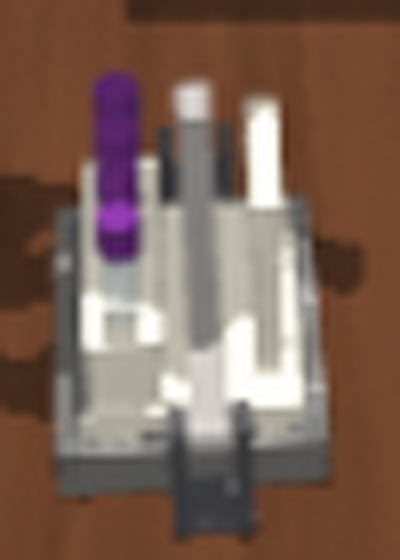

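View pics/t18.png

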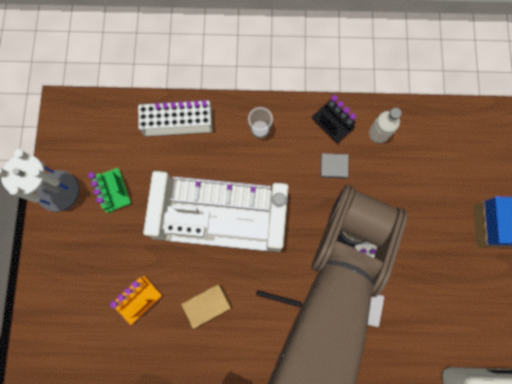

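The arm reads about 0.015 rad, within measuring error of closed. I'll press once with closed fingertips at the tab to make sure.

move_arm(commands=[0.4,0,0,0,0.7,0,0,0,0.8,0,0,0,0.8,0,0,0,0.8,0,0,0,0.8,0,0,0,0.8,0,0,0,0.8,0,0,0,0.7,0,0,0,0.5,0,0,0,0.2,0,0,0,0,0,0,0], jaw=0, force=30)

```text
time: 32.62
eef_pos: [0.4894, -0.1021, 0.0649]
tcp_rot: [-0.007, 0.707, 0.007, 0.707]
contact_force: [0.7, -0.3, 0.4]
opening: 0.001
```

move_arm(commands=[0.1,0,0,0,0.1,0,0,0,0.1,0,0,0,0.08,0,0,0,0,0,0,0])

```text
time: 33.25
eef_pos: [0.4892, -0.102, 0.0554]
tcp_rot: [-0.007, 0.707, 0.008, 0.707]
contact_force: [-0.8, 0.3, 0.2]
opening: 0.002
```

move_arm(commands=[0.06,0,0,0,0.06,0,0,0,0.04,0,0,0,0,0,0,0])

```text
time: 33.75
eef_pos: [0.4894, -0.1021, 0.0519]
tcp_rot: [-0.007, 0.707, 0.008, 0.707]
contact_force: [-1.6, 1.2, 3.2]
opening: -0.002
```

move_arm(commands=[0.06,0,0,0,0.06,0,0,0,0.04,0,0,0,0,0,0,0])

```text
time: 34.25
eef_pos: [0.4898, -0.1021, 0.0511]
tcp_rot: [-0.007, 0.708, 0.008, 0.706]
contact_force: [-10.2, 4.0, 22.9]
opening: -0.0
```

The push is firmly seated: 23 N with only 0.8 mm of give, and the fingertips stop at z 37 mm where the closed arm's top should be 38 mm. I'm retreating to the side for a clear last look.

move_arm(commands=[-0.2,0,0,0,-0.5,0,0,0,-0.8,0,0,0,-0.9,0,0,0,-0.9,0,0,0,-0.9,0,0,0,-0.9,0,0,0,-0.9,0,0,0,-0.9,0,0,0,-0.9,0,0,0,0,-0.7,0,0,0,-0.9,0,0,0,-0.9,0,0,0,-0.9,0,0,0,-0.9,0,0,0,-0.9,0,0,0,-0.9,0,0,0,-0.9,0,0,0,-0.7,0,0,0,0,0,0])

```text
time: 36.75
eef_pos: [0.4933, -0.2957, 0.2425]
tcp_rot: [-0.007, 0.707, 0.007, 0.707]
contact_force: [0.1, -0.3, -0.0]
opening: 0.001
```

move_arm(commands=[0,-0.7,0,0,0,-0.9,0,0,0,-0.9,0,0,0,-0.9,0,0,0,-0.9,0,0,0,-0.7,0,0,0,0,0,0,0,0,0,0])

```text
time: 37.75
eef_pos: [0.496, -0.4191, 0.2424]
tcp_rot: [-0.007, 0.707, 0.008, 0.707]
contact_force: [-0.7, -0.6, -0.4]
opening: -0.001
```

Run:
```python
from q import *
s=ctrl.get_state();print(s['eef_pos'],s['time'],s['contact_force'],s['dq'])
snap('side','pics/s19.png');snap('top','pics/t19.png')
a=cv2.imread('pics/s19.png')[240:320,200:265];b=cv2.imread('pics/t19.png')[205:285,315:415]
cv2.imwrite('pics/f19.png',np.hstack([cv2.resize(a,(360,440),interpolation=cv2.INTER_CUBIC),cv2.resize(b,(440,440*80//100*100//80),interpolation=cv2.INTER_CUBIC)]))
# spare holes/timer before vs after
for f in('top0','t19'):
    g=cv2.imread(f'pics/{f}.png');m=(g.max(2)[222:236,165:205]<120).astype(np.uint8)
    n,l,st,c=cv2.connectedComponentsWithStats(m);print(f,[(c[i]+[165,222]).round(1).tolist() for i in range(1,n) if st[i,4]>=3])
    h=cv2.cvtColor(g,cv2.COLOR_BGR2HSV);mm=(h[150:182,315:355,1]<50);ys,xs=np.nonzero(mm);print('timer',xs.mean()+315,ys.mean()+150,len(xs))
```

```text
[ 0.496  -0.4191  0.2424] 37.75 [-0.7094 -0.6074 -0.371 ] [ 0.0107 -0.0126  0.0085 -0.001  -0.0005 -0.0005]
top0 [[170.1, 227.1], [179.3, 228.1], [188.7, 229.1], [198.0, 230.0]]
timer 334.10433386837883 165.26003210272873 623
t19 [[170.1, 227.1], [179.3, 228.1], [188.7, 229.1], [198.0, 230.0]]
timer 334.10433386837883 165.26003210272873 623
```

View pics/f19.png

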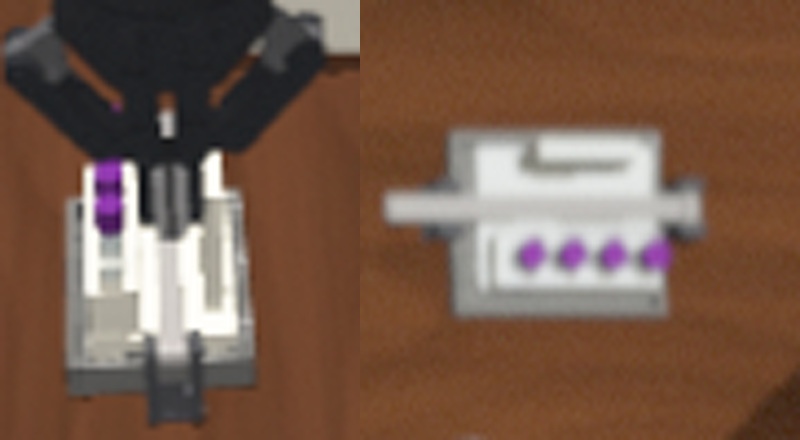

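Run:
```python
from q import *
a=cv2.imread('pics/t19.png');h=cv2.cvtColor(a,cv2.COLOR_BGR2HSV);m=((h[...,0]>125)&(h[...,0]<160)&(h[...,1]>90))[235:262,340:400].astype(np.uint8)
n,l,st,c=cv2.connectedComponentsWithStats(m)
P=np.array([1e3*(RT.T@(onz('top',c[i]+[340,235],.098)-OT)) for i in range(1,n) if st[i,4]>=4]);print(P,P.mean(0))
```

```text
[[-20.133   35.5905  98.    ]
 [-19.5899  11.7246  98.    ]
 [-19.8049 -12.1766  98.    ]
 [-19.954  -38.824   98.    ]] [-19.8705  -0.9214  98.    ]
```

The carrier is within about 1.5 mm of the tray's centre, level, and held by the arm. The spare and the timer haven't moved. I'm handing in.

```bash
python3 -c "
from plant import ctrl
print(ctrl.sign_off())"
```

```text
the job is handed in; nothing more can be done
None
```

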